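Fit the splined pole sleeve to a street lamp

TASK

On the lamp assembly bench, pick up the hexagonal sleeve with teeth inside its bore and fit it over the toothed stub that stands up from the upturned street lamp. Line the teeth up, rocking the sleeve a little as you push if it catches, and keep hold of it until it is fully home on the flat shoulder; then let go and leave it standing there. Leave the sleeve with the smooth bore where it stands.

Things in the scene. Friction and masses are not known exactly. Their poses are not given: they have to be found in the camera images.
- splined_sleeve_mid (a point): Centre of the loose aluminium hex tube to fit: stands upright, 70 mm high, 52 mm across flats, about 0.35 kg. z is up the bore axis. Bore 44 mm, open right through, with six straight inward teeth (5 mm wide, tips on a 33 mm circle), one at the middle of each flat: 30, 90, 150.. degrees from its x, so y is square to two flats. Alike every 60 degrees. May stand in either sleeve's place.
- plain_sleeve_mid (a point): Centre (half-way up) of the other loose hex tube, standing upright: same outside (70 mm high, 52 mm across flats) and metal, but with a smooth round 33 mm bore without teeth. It does not fit and is to be left where it stands.
- stub_shoulder (a point): Point on the toothed stub's axis (z, up) at the flat 72 mm round shoulder, 55 mm above the bench, where the sleeve must sit; home, its centre is 35 mm above this. The white lamp head, 535 x 240 mm, fixed, lens up, under 60 mm high, runs along this +x. Teeth at 0, 60, 120.. degrees from x: they mesh when the sleeve's yaw equals this yaw, plus any multiple of 60, within about 10 degrees and 2 mm.
- stub_nose (a point): Blunt tip of the steel stub, 65 mm above the shoulder on the same axis. From the shoulder up: 29 mm core with six teeth (5 mm wide, 39 mm over the teeth, pointed tops) to 38 mm, bare core to 48 mm, then a guiding cone to this tip. A smooth round stub on a small square plate elsewhere is not the one.
There are look-alikes about, which are no part of the job. What is shaped like the part that bears splined_sleeve_mid but red is not meant.

How it is judged:
On the way:
1. the splined sleeve, still held in the fingers, is meshed and down to within 10 mm of the shoulder (z of splined_sleeve_mid in the frame of stub_shoulder below 0.045 m and horizontal distance between splined_sleeve_mid and stub_shoulder below 0.006 m and contact force between the fingers and splined_sleeve above 0.5 N), for 0.1 s.
At the end, for the whole second after the job is handed in: The splined sleeve sits on the lamp's toothed stub, fully home (within 4 mm of the shoulder), on the stub's axis within 6 mm, upright within about 6 degrees, at rest and released; the smooth-bored sleeve is where it was, within 30 mm (z of splined_sleeve_mid in the frame of stub_shoulder between 0.03 and 0.039 m and horizontal distance between splined_sleeve_mid and stub_shoulder below 0.006 m and angle between splined_sleeve_mid's own z axis and vertical below 0.1 rad and linear speed of splined_sleeve below 0.02 m/s); the robot touches nothing.
It fails at once if the smooth-bored sleeve is moved by more than 30 mm (distance of plain_sleeve_mid from where it was at the start of the episode above 0.03 m).
It also fails if it takes over 50 s, if anything falls off the work surface, if the arm or the gripper's body presses on something with over 40 N, if the wrist force passes 120 N, or if a joint passes its speed limit or range.

ROBOT

A 6-joint arm with a two-finger parallel gripper is mounted at the origin on the work surface. World frame = base frame: x ahead of the robot, y to its left, z up, the work surface at z = 0. Lengths are in m, angles in rad, forces in N, time in s.
With the tool pointing down it reaches from about 0.35 to 0.85 m from the base axis. Payload 8.1 kg.
Tool frame: the origin (TCP) lies on the centre line of the jaws, within the pads' length; the fingertips stand 17 mm ahead of it and the grasp point (between the pads) lies 2 mm behind it; x points along the fingers, z is the direction in which the jaws open and shut, and the axes are right-handed (so a half turn about x gives the same grasp; the last joint's range is limited). The gripper opens to 93 mm and grips with 3 to 60 N. Pads are 15 mm wide; open, the fingers measure 128 mm over their backs; the gripper's body (75 mm by 188 mm) begins 65 mm behind the grasp point.
Start: joints at [-1.194, 0.13, 1.488, -0, 1.523, -0.085], TCP at [0.267, -0.537, 0.236] pointing down, gripper open.
Joint ranges: [-2.96, 2.96], [-0.89, 2.26], [0.02, 2.5], [-1.34, 4.48], [0, 2.73], [-2.66, 2.66]. Speed limits (rad/s): [2.39, 2.39, 2.79, 3.14, 3.14, 3.14].

INTERFACE

Orientations are given as a rotation vector (axis times angle).
In Python, from plant import telemetry, optics, workorder gives the robot as it stands.
- The arm moves only by the shell command python3 -m inch 'ROWS' [FORCE]. ROWS is JSON, a list that holds one entry, the list of rows, each a list of 7 numbers: the shift along the tool's x, y, z in m, then the turn, a rotation vector about the tool's x, y, z in rad, then the opening, from 0 (shut) to 1 (fully open). In form: [[[tx, ty, tz, ax, ay, az, grip], ...]]. A call has 1 to 20 rows; each row shifts and turns the pose as measured when the row begins, along the tool's axes as they then stand; what a row does not reach is not made up. A row lasts 1/10 s, in which the tool goes at most 50 mm and 8.59 degrees, less where a joint would pass 70% of its speed; a pose out of reach is approached as far as the arm can. A call is refused whole if a number of a shift passes 0.05 or a number of a turn 0.15, either way. A call with a gripper value outside its range is refused whole. The fingers move at their own pace and stop on an object; FORCE is the grip in N (left out, the last holds). Time passes only in rows, so rows that do not move let the fingers close. It gives the time, the measured TCP pose, the force and the opening at its end, in the units of the state.
- telemetry.read_state(): the state, without advancing time (a new reading comes with each control period).
- optics.read_camera(name): name is "scene" or "top" or "wrist"; returns a dict with "frame" (384x512x3 uint8, blue, green, red), "fx", "fy", "cx", "cy" (pixels), "D" ([k1, k2, p1, p2, k3] as OpenCV has them; the pictures are not rectified), "rvec" (rotation vector, rad) and "tvec" (3), from world to camera coordinates, as OpenCV has them. Camera axes: x right, y down, z forward; pixel columns grow to the right and rows downward; lengths in m; the calibration is good to about 2 mm. A picture is of the moment at which its call begins. There is no depth.
- workorder.close_job(): hands the job in, once; it reports no verdict.
The state is a dict: "t": time; "q": joint angles; "dq": joint speeds; "joint_torque": joint torques, N m; "tool_pos": TCP position; "orientation": TCP orientation; "force": force on the tool from outside, world axes, zero at the start; "wrist_torque": the same for the moment, N m; "opening": finger opening in m.
Only numpy, scipy, OpenCV 4.12 (cv2) and the standard library are available. Lean on these libraries where they do the work, as an engineer would, in place of code of your own. Each camera call takes 0.05 s, during which the arm holds its last target. There are 200 camera calls.

## Working session

There is one attempt and no reset: what is moved stays moved. The work goes in short steps, Python scripts to look and compute and a shell command to move; the robot and the scene stay as the last step left them, time stands still between calls to the robot, and variables do not carry over. Pictures are saved under pics/ and viewed, on a budget of 10 in all, crops included, one or two more only if the job needs it, and the job is handed in when it is done.

```bash
mkdir -p pics; ls; python3 - <<'E'
from plant import telemetry, optics
import cv2,pickle
d={}
for n in("scene","top","wrist"):
    c=optics.read_camera(n);d[n]=c;cv2.imwrite(f"pics/{n}0.png",c["frame"]);print(n,c["fx"],c["cx"],c["cy"],c["D"],c["rvec"],c["tvec"])
pickle.dump(d,open("c0.pkl","wb"))
print(telemetry.read_state())
E
```

```text
pics
scene 363.0204831644589 254.66265461815243 185.7831486655115 [-0.06200958  0.          0.          0.          0.        ] [ 2.44357794  1.10092364 -0.29282042] [-0.31468875 -0.32908468  1.0176655 ]
top 438.97044121633604 252.32783864379076 203.9797252761368 [-0.06633783  0.          0.          0.          0.        ] [ 2.1638164  -2.12275405  0.1950046 ] [-0.05776395  0.50954231  0.91072276]
wrist 305.8599776639819 255.78794310709853 188.0339776984484 [-0.07371073  0.          0.          0.          0.        ] [-2.48264241  1.53666343  0.19728421] [-0.60053346 -0.02834383  0.3903569 ]
{'t': 0.15, 'q': array([-1.19438954e+00,  1.31009490e-01,  1.48898674e+00, -4.80179095e-06,
        1.52299264e+00, -8.53904206e-02]), 'dq': array([-2.28373721e-05, -7.86471341e-04, -3.34175073e-03,  3.99515816e-04,
       -8.51083109e-04, -6.67664917e-06]), 'joint_torque': array([-4.11385663e-04, -5.60477829e+01, -4.92331481e+01,  7.68114254e-02,
        3.06684233e-02, -1.36790040e-04]), 'tool_pos': array([ 0.26721246, -0.53677129,  0.23483865]), 'orientation': array([ 0.86350071,  1.39410982, -0.86214082]), 'force': array([-0.48369519, -0.0790514 , -0.53561112]), 'wrist_torque': array([-0.01647614, -0.05810805, -0.03263607]), 'opening': 0.09302962332579447}
```

View pics/top0.png

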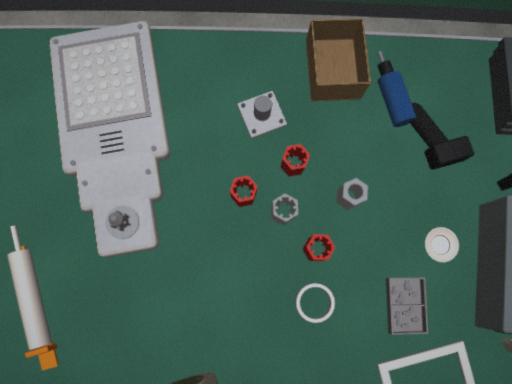

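View pics/scene0.png

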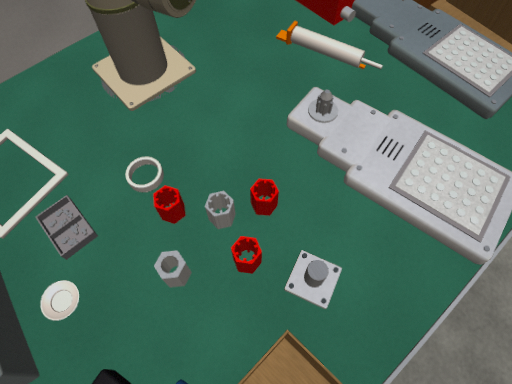

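The top view shows the toothed grey sleeve at about (285,208), the plain one at (355,192), red look-alikes at (295,159), (243,190) and (319,247), and the toothed stub at about (122,222). The lamp head runs upward in the image from the stub.

```bash
cat > h.py <<'E'
import numpy as np,cv2
def ray(c,uv,z):
    K=np.array([[c["fx"],0,c["cx"]],[0,c["fy"],c["cy"]],[0,0,1.]])
    p=cv2.undistortPoints(np.array(uv,float).reshape(-1,1,2),K,np.array(c["D"],float)).reshape(-1,2)
    R=cv2.Rodrigues(np.array(c["rvec"],float))[0];t=np.array(c["tvec"],float).ravel()
    C=-R.T@t;d=np.c_[p,np.ones(len(p))]@R
    return C+d*((z-C[2])/d[:,2])[:,None]
def proj(c,P):
    K=np.array([[c["fx"],0,c["cx"]],[0,c["fy"],c["cy"]],[0,0,1.]])
    return cv2.projectPoints(np.array(P,float).reshape(-1,1,3),np.array(c["rvec"],float),np.array(c["tvec"],float),K,np.array(c["D"],float))[0].reshape(-1,2)
E
python3 - <<'E'
import pickle,cv2,numpy as np
from h import *
d=pickle.load(open("c0.pkl","rb"));c=d["top"]
print(ray(c,[(285,207),(355,190),(295,157),(243,188),(319,246)],.07).round(3))
print(ray(c,[(122,222)],.055).round(3), "nose guess",ray(c,[(115,217)],.12).round(3))
# lamp edges at ~z .05 : left/right sides of the neck & head
print(ray(c,[(93,200),(157,190),(98,254),(157,246),(52,36),(151,23),(65,172),(168,155)],.05).round(3))
f=c["frame"]
a=cv2.resize(f[170:270,75:175],(600,600)[:2],interpolation=cv2.INTER_CUBIC)
b=cv2.resize(f[165:255,240:330],(600,600),interpolation=cv2.INTER_CUBIC)
cv2.imwrite("pics/crop.png",cv2.resize(np.hstack([a,b]),(800,400)))
E
```

```text
[[ 0.501 -0.117  0.07 ]
 [ 0.541 -0.266  0.07 ]
 [ 0.61  -0.138  0.07 ]
 [ 0.54  -0.027  0.07 ]
 [ 0.42  -0.188  0.07 ]]
[[0.464 0.229 0.055]] nose guess [[0.466 0.225 0.12 ]]
[[0.511 0.297 0.05 ]
 [0.536 0.159 0.05 ]
 [0.395 0.277 0.05 ]
 [0.415 0.153 0.05 ]
 [0.898 0.428 0.05 ]
 [0.934 0.197 0.05 ]
 [0.572 0.364 0.05 ]
 [0.614 0.139 0.05 ]]
```

View pics/crop.png

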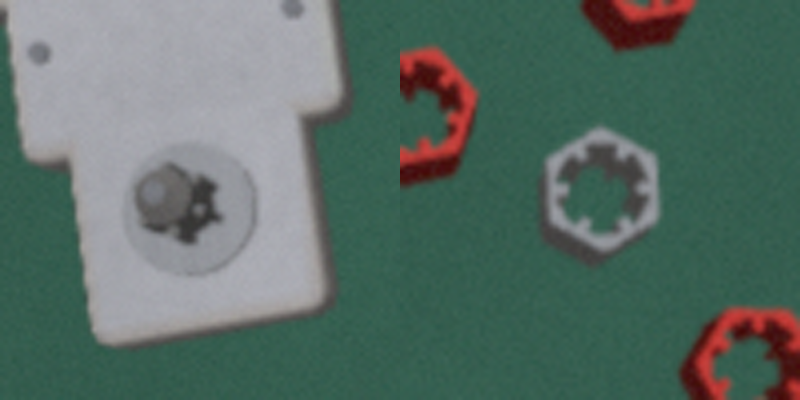

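```bash
python3 - <<'E'
import pickle
from h import *
from scipy.spatial.transform import Rotation as Ro
d=pickle.load(open("c0.pkl","rb"));c=d["top"]
v=np.array([(602,127),(658,157),(658,218),(603,252),(547,222),(547,160)],float)
uv=np.c_[240+(v[:,0]-400)/4.444,165+v[:,1]/4.444]-.4
P=ray(c,uv,.07);m=P.mean(0);e=P-m
print(m,np.degrees(np.arctan2(e[:,1],e[:,0]))%60,np.linalg.norm(e[:,:2],axis=1))
print("stub",ray(c,[(122.4,221.9)],.055),ray(c,[(113.4,217.9)],.118))
w=d["wrist"];R=cv2.Rodrigues(np.array(w["rvec"]))[0];C=-R.T@np.array(w["tvec"]).ravel()
T=Ro.from_rotvec([.8635,1.3941,-.86214]).as_matrix();print("tool axes\n",T.round(3))
print("cam in tool",T.T@(C-[.2672,-.5368,.2348]),"cam axes in tool\n",(R@T).round(3))
E
```

```text
[ 0.50060597 -0.11696345  0.07      ] [0.79979108 1.31831146 3.28526969 0.73122913 1.79226254 3.03639222] [0.03003315 0.03089278 0.0295709  0.0300346  0.03086588 0.02977137]
stub [[0.46407984 0.2281357  0.055     ]] [[0.46423929 0.22891533 0.118     ]]
tool axes
 [[-0.001  0.895  0.446]
 [ 0.001  0.446 -0.895]
 [-1.     0.    -0.001]]
cam in tool [-0.14959639  0.07081591  0.00103322] cam axes in tool
 [[-0.     0.     1.   ]
 [-0.251 -0.968  0.   ]
 [ 0.968 -0.251  0.001]]
```

```bash
python3 -m inch '[[[0,0,0,0.108,0,0,1],[0,0,0,0.108,0,0,1],[0,0,0,0.108,0,0,1],[0,0,0,0.108,0,0,1],[0,0.0247,-0.0412,0,0,0,1],[0,0.0247,-0.0412,0,0,0,1],[0,0.0247,-0.0412,0,0,0,1],[0,0.0247,-0.0412,0,0,0,1],[0,0.0247,-0.0412,0,0,0,1],[0,0.0247,-0.0412,0,0,0,1],[0,0.0247,-0.0412,0,0,0,1],[0,0.0247,-0.0412,0,0,0,1],[0,0.0247,-0.0412,0,0,0,1],[0,0.0247,-0.0412,0,0,0,1],[0,0,0,0,0,0,0.9]]]'
cat > go.py <<'E'
import sys,numpy as np
from plant import telemetry
from scipy.spatial.transform import Rotation as Ro
# go.py x y z zdir_deg : remaining shift and turn in tool axes (tool pointing straight down)
s=telemetry.read_state();x,y,z,a=map(float,sys.argv[1:5]);a=np.radians(a)
G=np.array([[0,0,-1],[-np.sin(a),np.cos(a),0],[np.cos(a),np.sin(a),0]]).T
T=Ro.from_rotvec(s["orientation"]).as_matrix()
print("t",s["t"],"pos",s["tool_pos"].round(4),"zdir",np.degrees(np.arctan2(T[1,2],T[0,2])).round(2))
print("shift",(T.T@(np.array([x,y,z])-s["tool_pos"])).round(4),"turn",Ro.from_matrix(T.T@G).as_rotvec().round(4),"F",s["force"].round(1),"M",s["wrist_torque"].round(2),"open",round(s["opening"],4),"q6",s["q"][5].round(2))
E
python3 go.py .5006 -.117 .236 -88.2
python3 - <<'E'
from plant import optics
import cv2,pickle
c=optics.read_camera("wrist");pickle.dump(c,open("w1.pkl","wb"));cv2.imwrite("pics/w1.png",cv2.resize(c["frame"],(768,576),interpolation=cv2.INTER_CUBIC))
E
```

```text
t: 1.65
tool_pos: [0.515, -0.105, 0.2304]
orientation: [1.21, 1.221, -1.204]
force: [-1.0, -0.7, 0.2]
opening: 0.0888
t 1.65 pos [ 0.515  -0.105   0.2304] zdir -89.69
shift [-0.0057 -0.0145  0.0119] turn [-0.0259 -0.0089  0.004 ] F [-1.  -0.7  0.2] M [0.03 0.03 0.  ] open 0.0888 q6 1.26
```

View pics/w1.png

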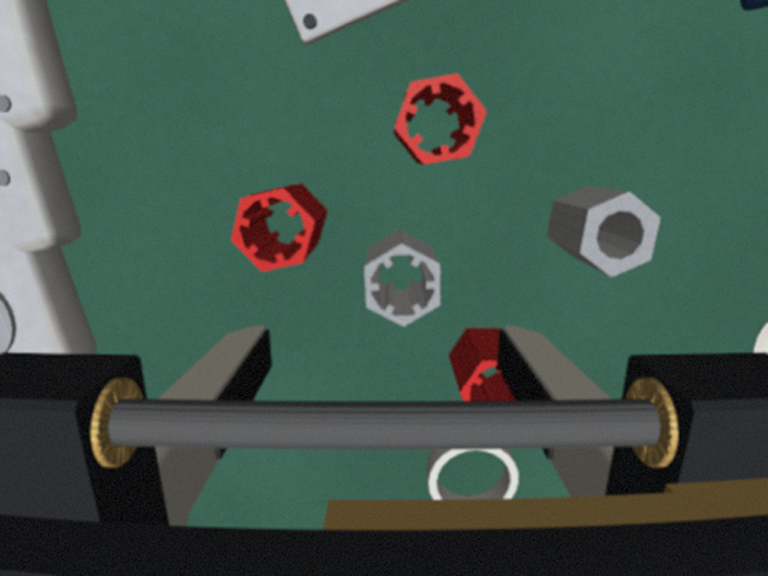

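The wrist view confirms the grey toothed sleeve. In the ×1.5 picture its rim centre is at (402,285) and its corners are at about (402,244), (441,263), (440,307), (402,326), (364,306) and (364,264). The open jaws straddle clear ground.

```bash
python3 - <<'E'
import pickle
from h import *
c=pickle.load(open("w1.pkl","rb"))
v=np.array([(402,244),(441,263),(440,307),(402,326),(364,306),(364,264)],float)/1.5-.17
P=ray(c,v,.07);m=P.mean(0);e=P-m
print(m,(np.degrees(np.arctan2(e[:,1],e[:,0]))+30)%60-30,np.linalg.norm(e[:,:2],axis=1))
print("reds",ray(c,np.array([(441,119),(274,229),(620,234)])/1.5,.07).round(3))
E
```

```text
[ 0.50287851 -0.11697788  0.07      ] [ 1.13173307  1.55820506  0.09483243  0.69921555 -0.3294402   0.29816808] [0.02938682 0.03117779 0.03121542 0.03006563 0.03082847 0.03065345]
reds [[ 0.614 -0.14   0.07 ]
 [ 0.542 -0.029  0.07 ]
 [ 0.541 -0.267  0.07 ]]
```

```bash
python3 -m inch '[[[0.02,-0.0130,0.0119,-0.0155,-0.009,0.004,0.9],[0.04,0,0,0,0,0,0.9],[0.03,0,0,0,0,0,0.9],[0,0,0,0,0,0,0.9],[0,0,0,0,0,0,0.9]]]'; python3 go.py .502 -.117 .043 -88.8
```

```text
t: 2.2
tool_pos: [0.4993, -0.1235, 0.1391]
orientation: [1.191, 1.215, -1.197]
force: [-0.6, -0.4, -0.2]
opening: 0.0836
t 2.2 pos [ 0.4993 -0.1235  0.1391] zdir -88.87
shift [ 0.096   0.0028 -0.0069] turn [-0.0013  0.0046  0.0004] F [-0.6 -0.4 -0.2] M [0.02 0.04 0.03] open 0.0836 q6 1.21
```

```bash
python3 -m inch '[[[0,0.0028,-0.0066,0,0.004,0,0.9],[0,0,0,0,0,0,0.9],[0,0,0,0,0,0,0.9],[0.015,0,0,0,0,0,0.9],[0,0,0,0,0,0,0.9]]]'; python3 go.py .502 -.117 .043 -88.8
```

```text
t: 2.7
tool_pos: [0.5054, -0.1185, 0.1292]
orientation: [1.197, 1.21, -1.192]
force: [-0.0, 0.0, -1.0]
opening: 0.0839
t 2.7 pos [ 0.5054 -0.1185  0.1292] zdir -88.95
shift [ 0.0862 -0.004  -0.0018] turn [-0.0027  0.0034 -0.0077] F [-0.  0. -1.] M [ 0.09  0.09 -0.02] open 0.0839 q6 1.22
```

```bash
python3 -m inch '[[[0.03,-0.003,-0.0015,0,0,-0.004,0.9],[0.025,0,0,0,0,0,0.9],[0.01,0,0,0,0,0,0.9],[0,0,0,0,0,0,0.9],[0,0,0,0,0,0,0.9]]]'; python3 go.py .502 -.117 .043 -88.8
```

```text
t: 3.2
tool_pos: [0.5038, -0.1174, 0.0634]
orientation: [1.195, 1.211, -1.193]
force: [0.3, 0.7, 0.6]
opening: 0.0837
t 3.2 pos [ 0.5038 -0.1174  0.0634] zdir -88.92
shift [ 0.0204 -0.0019 -0.0005] turn [-0.002   0.0042 -0.0055] F [0.3 0.7 0.6] M [-0.   -0.06 -0.01] open 0.0837 q6 1.23
```

Close with moderate force, then lift.

```bash
python3 -m inch '[[[0.015,-0.0018,-0.0005,0,0.004,-0.005,0.9],[0.004,0,0,0,0,0,0.9],[0,0,0,0,0,0,0.9],[0,0,0,0,0,0,0.9]]]'; python3 go.py .502 -.117 .043 -88.8
python3 -m inch '[[[0,0,0,0,0,0,0.3],[0,0,0,0,0,0,0.3],[0,0,0,0,0,0,0.3],[0,0,0,0,0,0,0.3],[0,0,0,0,0,0,0.3],[0,0,0,0,0,0,0.3],[0,0,0,0,0,0,0.3]]]' 30;  python3 go.py .502 -.117 .043 -88.8
```

```text
t: 3.6
tool_pos: [0.5039, -0.1177, 0.0456]
orientation: [1.196, 1.214, -1.193]
force: [0.3, -0.5, 1.2]
opening: 0.0838
t 3.6 pos [ 0.5039 -0.1177  0.0456] zdir -88.91
shift [ 0.0026 -0.0019 -0.0007] turn [-0.002   0.0012 -0.0039] F [ 0.3 -0.5  1.2] M [ 0.08  0.05 -0.01] open 0.0838 q6 1.22
t: 4.3
tool_pos: [0.5048, -0.1178, 0.0468]
orientation: [1.197, 1.212, -1.192]
force: [0.2, 0.4, -0.4]
opening: 0.0516
t 4.3 pos [ 0.5048 -0.1178  0.0468] zdir -88.91
shift [ 0.0038 -0.0029 -0.0008] turn [-0.0018  0.0018 -0.006 ] F [ 0.2  0.4 -0.4] M [ 0.04 -0.01  0.  ] open 0.0516 q6 1.22
```

```bash
python3 -m inch '[[[-0.02,0,0,0,0,0,0.3],[-0.04,0,0,0,0,0,0.3],[-0.045,0,0,0,0,0,0.3],[-0.045,0,0,0,0,0,0.3],[-0.02,0,0,0,0,0,0.3],[0,-0.004,-0.03,-0.022,0,0,0.3],[0,-0.004,-0.042,-0.022,0,0,0.3],[0,-0.004,-0.042,-0.022,0,0,0.3],[0,-0.004,-0.042,-0.022,0,0,0.3],[0,-0.004,-0.042,-0.022,0,0,0.3],[0,-0.004,-0.042,-0.022,0,0,0.3],[0,-0.004,-0.042,-0.022,0,0,0.3],[0,-0.002,-0.02,0,0,0,0.3],[0,0,0,0,0,0,0.3],[0,0,0,0,0,0,0.3]]]'; python3 go.py .464 .2285 .22 -79.4
```

```text
t: 5.8
tool_pos: [0.4351, 0.1901, 0.2138]
orientation: [1.073, 1.297, -1.088]
force: [0.4, -0.9, -3.6]
opening: 0.0524
t 5.8 pos [0.4351 0.1901 0.2138] zdir -79.92
shift [-0.0066  0.0351 -0.0328] turn [-0.0091 -0.0018  0.0131] F [ 0.4 -0.9 -3.6] M [ 0.03 -0.02 -0.02] open 0.0524 q6 1.7
```

```bash
python3 - <<'E'
from plant import optics,telemetry
import cv2,pickle,numpy as np
c=optics.read_camera("wrist");t=optics.read_camera("top");pickle.dump((c,t,telemetry.read_state()),open("w2.pkl","wb"))
a=cv2.resize(c["frame"][80:380,130:400],(540,600),interpolation=cv2.INTER_CUBIC)
cv2.imwrite("pics/w2.png",a)
E
```

```text
(no output)
```

View pics/w2.png

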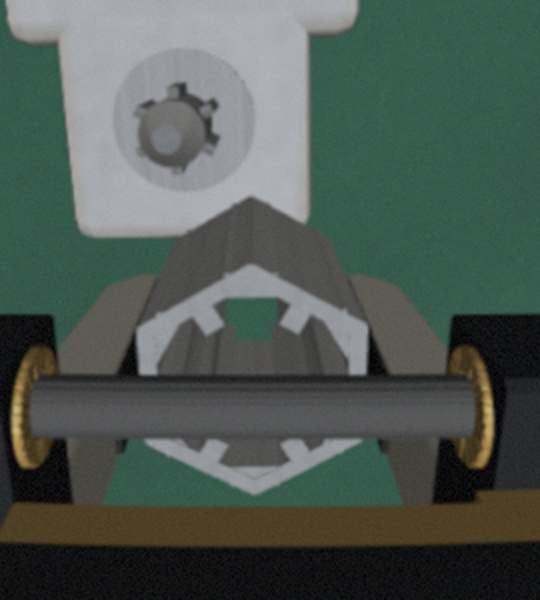

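In the crop, the shoulder disc centre is at about (184,120), the nose at (166,139), and the teeth sit around (177,90), (209,105), (213,148), (178,170), (142,150) and (140,115). The held sleeve's rim corners are at (252,266), (367,323), (256,493) and (138,325).

```bash
python3 - <<'E'
import pickle
from h import *
from scipy.spatial.transform import Rotation as Ro
c,t,s=pickle.load(open("w2.pkl","rb"))
f=lambda v:(np.array(v,float)/2+[130,80]-.25)
print("shoulder",ray(c,f([(184,120)]),.055),"nose",ray(c,f([(166,139)]),.12))
T=ray(c,f([(177,90),(209,105),(213,148),(178,170),(142,150),(140,115)]),.09)
e=T-T.mean(0);print("teeth ctr",T.mean(0),np.degrees(np.arctan2(e[:,1],e[:,0])).round(1),np.linalg.norm(e,axis=1).round(4))
q=s["tool_pos"];zr=q[2]+.0232
V=ray(c,f([(252,266),(367,323),(256,493),(138,325)]),zr);
R=Ro.from_rotvec(s["orientation"]).as_matrix()
print("rim in tool",((V-q)@R).round(4)," mid top/bottom",(((V[0]+V[2])/2-q)@R).round(4))
d=V[0]-V[2];print(np.linalg.norm(d),np.degrees(np.arctan2(d[1],d[0])),"rl",np.linalg.norm(V[1]-V[3]), (((V[1]+V[3])/2-q)@R).round(4))
# lamp edge lines in wrist
E=ray(c,f([(60,50),(78,222),(308,50),(308,210),(95,237),(290,237)]),.05);print(E.round(4))
for i,j in((1,0),(3,2),(5,4)):
    d=E[j]-E[i];print(np.degrees(np.arctan2(d[1],d[0])))
E
```

```text
shoulder [[0.46763345 0.22993018 0.055     ]] nose [[0.46726612 0.229975   0.12      ]]
teeth ctr [0.46715998 0.22941786 0.09      ] [   7.6  -43.1 -106.6 -169.4  129.7   77.4] [0.0176 0.0184 0.0181 0.0182 0.0182 0.0174]
rim in tool [[-0.0236  0.027  -0.0001]
 [-0.0234  0.0134  0.0257]
 [-0.0228 -0.0327  0.001 ]
 [-0.0233  0.0128 -0.0257]]  mid top/bottom [-0.0232 -0.0028  0.0005]
0.05965804378256676 11.048546686726086 rl 0.051431980542761754 [-0.0234  0.0131  0.    ]
[[0.4909 0.2968 0.05  ]
 [0.4036 0.2784 0.05  ]
 [0.5121 0.175  0.05  ]
 [0.4316 0.1589 0.05  ]
 [0.3969 0.2684 0.05  ]
 [0.4153 0.1654 0.05  ]]
11.94054586152836
11.376346864010008
100.15073139497431
```

```bash
python3 -m inch '[[[0,0.017,-0.019,-0.009,0,0.006,0.3],[0,0.015,-0.017,-0.006,-0.002,0.006,0.3],[0,0,0,0,0,0,0.3],[0,0,0,0,0,0,0.3],[0,0,0,0,0,0,0.3]]]'; python3 go.py .4692 .2297 .18 -78.8
```

```text
t: 6.4
tool_pos: [0.463, 0.2253, 0.2127]
orientation: [1.072, 1.289, -1.078]
force: [-0.7, -0.9, -3.8]
opening: 0.0521
t 6.4 pos [0.463  0.2253 0.2127] zdir -79.64
shift [ 0.0327  0.007  -0.0033] turn [-0.0147  0.0024  0.0023] F [-0.7 -0.9 -3.8] M [ 0.01 -0.01  0.  ] open 0.0521 q6 1.74
```

```bash
python3 -m inch '[[[0.01,0.006,-0.003,-0.015,0.002,0.002,0.3],[0.015,0,0,0,0,0,0.3],[0,0,0,0,0,0,0.3],[0,0,0,0,0,0,0.3],[0,0,0,0,0,0,0.3]]]'; python3 go.py .4692 .2297 .18 -78.8
python3 - <<'E'
from plant import optics,telemetry
import cv2,pickle,numpy as np
c=optics.read_camera("wrist");t=optics.read_camera("scene");pickle.dump((c,t,telemetry.read_state()),open("w3.pkl","wb"))
a=cv2.resize(c["frame"][190:350,170:330],(480,480),interpolation=cv2.INTER_CUBIC)
cv2.imwrite("pics/w3.png",np.hstack([a,cv2.resize(t["frame"][30:190,260:366],(318,480),interpolation=cv2.INTER_CUBIC)]))
E
```

```text
t: 6.9
tool_pos: [0.4679, 0.227, 0.1842]
orientation: [1.063, 1.296, -1.067]
force: [0.3, 1.0, -4.8]
opening: 0.052
t 6.9 pos [0.4679 0.227  0.1842] zdir -78.87
shift [ 0.0042  0.0019 -0.0024] turn [-0.0012  0.001   0.0026] F [ 0.3  1.  -4.8] M [ 0.02 -0.01  0.03] open 0.052 q6 1.73
```

View pics/w3.png

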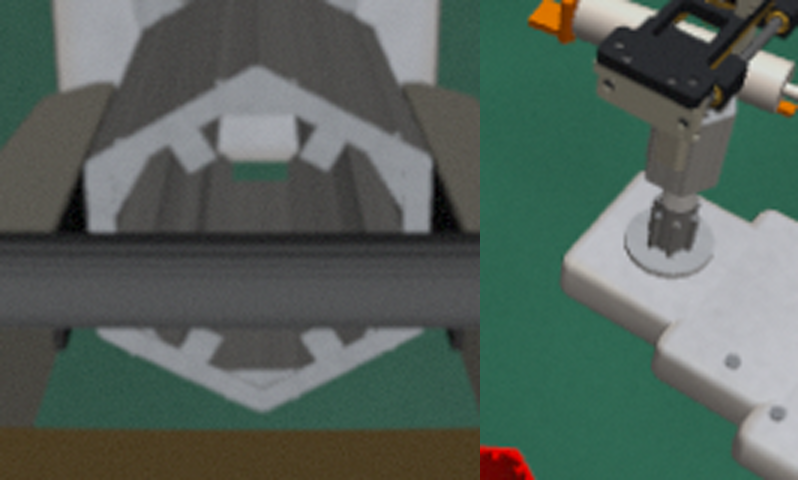

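The held sleeve is square in the jaws and hangs just above the stub. The scene inset shows the stub's neck emerging from under it. I'll lower it in stages and watch the force.

```bash
python3 -m inch '[[[0.005,0.0017,-0.0022,0,0,0.002,0.3],[0,0,0,0,0,0,0.3],[0.01,0,0,0,0,0,0.3],[0.01,0,0,0,0,0,0.3],[0,0,0,0,0,0,0.3],[0,0,0,0,0,0,0.3]]]'; python3 go.py .4692 .2297 .137 -78.8
```

```text
t: 7.6
tool_pos: [0.4698, 0.2303, 0.158]
orientation: [1.065, 1.293, -1.063]
force: [-0.6, -0.0, -3.4]
opening: 0.052
t 7.6 pos [0.4698 0.2303 0.158 ] zdir -78.83
shift [ 0.021  -0.0007  0.0004] turn [-0.0005  0.0006 -0.0017] F [-0.6 -0.  -3.4] M [ 0.07 -0.05  0.06] open 0.052 q6 1.73
```

```bash
python3 -m inch '[[[0.006,0,0,0,0,0,0.3],[0.006,0,0,0,0,0,0.3],[0,0,0,0,0,0,0.3],[0,0,0,0,0,0,0.3]]]'; python3 go.py .4692 .2297 .102 -78.8
```

```text
t: 8.0
tool_pos: [0.4698, 0.2302, 0.1449]
orientation: [1.065, 1.294, -1.064]
force: [0.9, 0.2, -2.8]
opening: 0.0522
t 8.0 pos [0.4698 0.2302 0.1449] zdir -78.84
shift [ 0.0429 -0.0007  0.0003] turn [-0.0006  0.0006 -0.0015] F [ 0.9  0.2 -2.8] M [ 0.05 -0.01 -0.01] open 0.0522 q6 1.73
```

On the bare core with no side force. Next comes the engagement of the teeth.

```bash
python3 -m inch '[[[0.005,0,0,0,0,0,0.3],[0.005,0,0,0,0,0,0.3],[0.005,0,0,0,0,0,0.3],[0,0,0,0,0,0,0.3],[0,0,0,0,0,0,0.3]]]'; python3 go.py .4692 .2297 .102 -78.8
```

```text
t: 8.5
tool_pos: [0.4699, 0.2302, 0.1288]
orientation: [1.065, 1.293, -1.063]
force: [0.0, -0.5, -4.1]
opening: 0.0521
t 8.5 pos [0.4699 0.2302 0.1288] zdir -78.84
shift [ 0.0268 -0.0009  0.0004] turn [-0.0007  0.0005 -0.0019] F [ 0.  -0.5 -4.1] M [ 0.01 -0.03 -0.02] open 0.0521 q6 1.73
```

Bottom is now at about 82 mm, 11 mm past the tooth tops, and there is no resistance, so the teeth are meshed.

```bash
python3 -m inch '[[[0.006,0,0,0,0,0,0.3],[0.006,0,0,0,0,0,0.3],[0.006,0,0,0,0,0,0.3],[0.003,0,0,0,0,0,0.3],[0,0,0,0,0,0,0.3],[0,0,0,0,0,0,0.3]]]'; python3 go.py .4692 .2297 .102 -78.8
```

```text
t: 9.1
tool_pos: [0.4698, 0.2302, 0.1056]
orientation: [1.065, 1.294, -1.064]
force: [0.0, -0.4, -3.7]
opening: 0.0517
t 9.1 pos [0.4698 0.2302 0.1056] zdir -78.84
shift [ 0.0036 -0.0007  0.0004] turn [-0.0006  0.0006 -0.0014] F [ 0.  -0.4 -3.7] M [ 0.03  0.09 -0.03] open 0.0517 q6 1.73
```

```bash
python3 -m inch '[[[0.002,0,0,0,0,0,0.3],[0.002,0,0,0,0,0,0.3],[0,0,0,0,0,0,0.3],[0,0,0,0,0,0,0.3]]]'; python3 go.py .4692 .2297 .102 -78.8
```

```text
t: 9.5
tool_pos: [0.4705, 0.2304, 0.1021]
orientation: [1.066, 1.293, -1.062]
force: [0.1, -0.5, -3.7]
opening: 0.0523
t 9.5 pos [0.4705 0.2304 0.1021] zdir -78.84
shift [ 0.0001 -0.0014  0.0004] turn [-0.0007  0.0004 -0.003 ] F [ 0.1 -0.5 -3.7] M [ 0.03  0.   -0.  ] open 0.0523 q6 1.73
```

Not touching yet (the wrist still carries the sleeve's weight). A little further.

```bash
python3 -m inch '[[[0.002,0,0,0,0,0,0.3],[0,0,0,0,0,0,0.3],[0.002,0,0,0,0,0,0.3],[0,0,0,0,0,0,0.3]]]'; python3 go.py .4692 .2297 .102 -78.8
```

```text
t: 9.9
tool_pos: [0.4708, 0.2309, 0.102]
orientation: [1.066, 1.293, -1.061]
force: [-2.2, -0.2, -5.0]
opening: 0.0516
t 9.9 pos [0.4708 0.2309 0.102 ] zdir -78.81
shift [-0.     -0.0018  0.0009] turn [-0.0002  0.     -0.0038] F [-2.2 -0.2 -5. ] M [ 0.07  0.2  -0.  ] open 0.0516 q6 1.73
```

```bash
python3 -m inch '[[[0.004,0,0,0,0,0,0.3],[0,0,0,0,0,0,0.3],[0,0,0,0,0,0,0.3]]]'; python3 go.py .4692 .2297 .102 -78.8
```

```text
t: 10.2
tool_pos: [0.4718, 0.2316, 0.1017]
orientation: [1.068, 1.292, -1.059]
force: [0.2, 1.0, -3.3]
opening: 0.0522
t 10.2 pos [0.4718 0.2316 0.1017] zdir -78.79
shift [-0.0003 -0.0029  0.0014] turn [ 0.0003 -0.0006 -0.0064] F [ 0.2  1.  -3.3] M [0.06 0.18 0.01] open 0.0522 q6 1.73
```

```bash
python3 -m inch '[[[0.003,-0.0022,0.001,0,0,-0.006,0.3],[0.004,0,0,0,0,0,0.3]]]'; python3 go.py .4692 .2297 .102 -78.8; python3 - <<'E'
from plant import optics,telemetry
import cv2,numpy as np
t=optics.read_camera("scene");p=optics.read_camera("top")
a=cv2.resize(t["frame"][50:170,260:380],(400,400),interpolation=cv2.INTER_CUBIC)
b=cv2.resize(p["frame"][170:270,75:175],(400,400),interpolation=cv2.INTER_CUBIC)
cv2.imwrite("pics/w4.png",np.hstack([a,b]))
E
```

```text
t: 10.4
tool_pos: [0.4727, 0.2318, 0.1006]
orientation: [1.069, 1.293, -1.057]
force: [-19.0, -9.4, 34.9]
opening: 0.0523
t 10.4 pos [0.4727 0.2318 0.1006] zdir -78.76
shift [-0.0015 -0.0038  0.0014] turn [ 0.0006 -0.0024 -0.007 ] F [-19.   -9.4  34.9] M [-1.64  2.92 -0.03] open 0.0523 q6 1.73
```

View pics/w4.png

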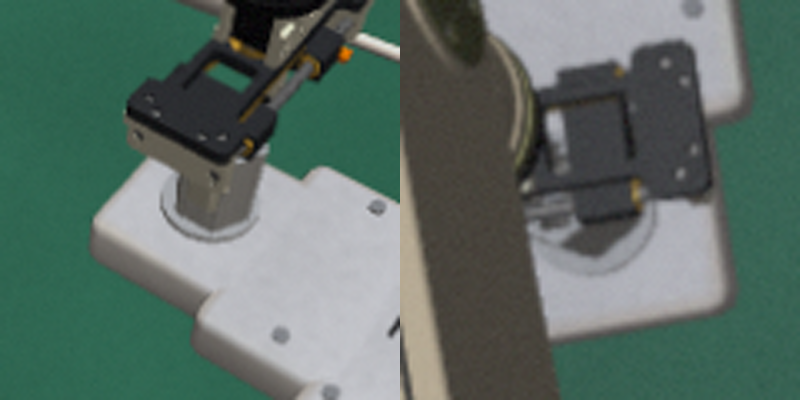

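The scene view shows the sleeve standing on the shoulder disc with no stub visible, and the wrist feels a firm 35 N upward reaction, so it is home. I'll relax the push, then open.

```bash
python3 -m inch '[[[-0.001,-0.0025,0.001,0,0,-0.006,0.3],[0,0,0,0,0,0,0.3]]]'; python3 go.py .4692 .2297 .102 -78.8;  python3 -m inch '[[[0,0,0,0,0,0,0.6],[0,0,0,0,0,0,0.9],[0,0,0,0,0,0,0.9],[0,0,0,0,0,0,0.9],[0,0,0,0,0,0,0.9],[0,0,0,0,0,0,0.9]]]'; python3 go.py .4692 .2297 .102 -78.8
```

```text
t: 10.7
tool_pos: [0.4715, 0.2305, 0.1024]
orientation: [1.067, 1.295, -1.06]
force: [-0.6, 0.2, -4.4]
opening: 0.0517
t 10.7 pos [0.4715 0.2305 0.1024] zdir -78.77
shift [ 0.0004 -0.0024  0.0003] turn [ 0.0005 -0.0025 -0.0037] F [-0.6  0.2 -4.4] M [ 0.02 -0.05 -0.02] open 0.0517 q6 1.73
t: 11.3
tool_pos: [0.472, 0.2304, 0.1014]
orientation: [1.068, 1.295, -1.06]
force: [0.7, -0.0, 0.0]
opening: 0.083
t 11.3 pos [0.472  0.2304 0.1014] zdir -78.79
shift [-0.0007 -0.0029  0.0001] turn [ 0.0001 -0.0025 -0.0044] F [ 0.7 -0.   0. ] M [ 0.03 -0.04 -0.01] open 0.083 q6 1.73
```

```bash
python3 -m inch '[[[-0.01,0,0,0,0,0,0.9],[-0.02,0,0,0,0,0,0.9],[-0.04,0,0,0,0,0,0.9],[-0.04,0,0,0,0,0,0.9],[-0.03,0,0,0,0,0,0.9],[0,0,0.03,0,0,0,0.9],[0,0,0.045,0,0,0,0.9],[0,0,0.045,0,0,0,0.9],[0,0,0.045,0,0,0,0.9],[0,0,0.02,0,0,0,0.9],[0,0,0,0,0,0,0.9],[0,0,0,0,0,0,0.9],[0,0,0,0,0,0,0.9]]]'; python3 - <<'E'
from plant import optics
import cv2,numpy as np
from h import *
t=optics.read_camera("scene");p=optics.read_camera("top")
a=cv2.resize(t["frame"][50:170,260:380],(400,400),interpolation=cv2.INTER_CUBIC)
b=cv2.resize(p["frame"][170:270,75:175],(400,400),interpolation=cv2.INTER_CUBIC)
cv2.imwrite("pics/w5.png",np.hstack([a,b]))
# expected pixels in the crops if home: sleeve rim centre z=.125, nose z=.120, rim hexagon
y=np.radians(11.2+60*np.arange(6));r=.026/np.cos(np.pi/6)
H=np.c_[.4655+r*np.cos(y),.229+r*np.sin(y),np.full(6,.125)]
print("scene",((proj(t,H)-[260,50])*400/120).round(0).tolist());print("top",((proj(p,H)-[75,170])*4+[400,0]).round(0).tolist())
E
```

```text
t: 12.6
tool_pos: [0.5091, 0.0438, 0.2578]
orientation: [1.07, 1.288, -1.05]
force: [0.5, 0.4, -0.3]
opening: 0.0837
scene [[263.0, 151.0], [264.0, 118.0], [226.0, 98.0], [187.0, 111.0], [185.0, 144.0], [223.0, 165.0]]
top [[542.0, 128.0], [494.0, 167.0], [501.0, 226.0], [557.0, 247.0], [605.0, 208.0], [597.0, 149.0]]
```

View pics/w5.png

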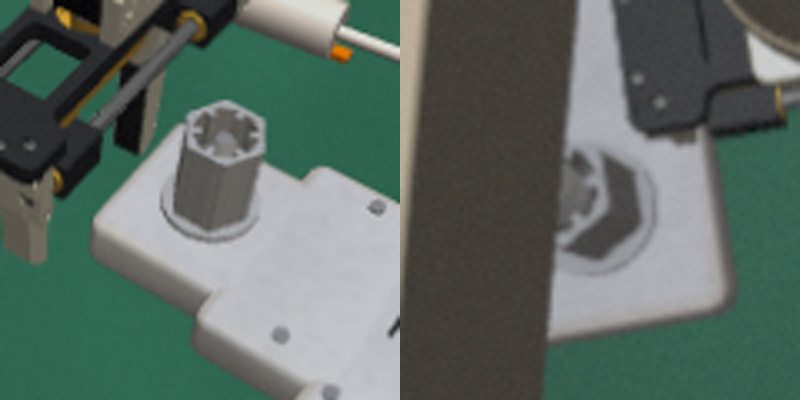

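The sleeve stands upright on the shoulder. Its rim corners in the scene crop, (226,99), (265,120), (187,112) and (223,163), match the predicted home hexagon within about 2 crop pixels. The gripper is clear, so I'll hand in.

```bash
python3 -c "
from plant import workorder;print(workorder.close_job())"
```

```text
the job is handed in; nothing more can be done
None
```

I picked up the toothed grey sleeve, meshed it on the lamp's stub, pressed it home on the shoulder, let go and backed the arm off. The job was handed in at about 12.7 s of the 50 s allowed.

**Fit:** the teeth went in without catching, so no rocking was needed. The final push met a firm 35 N upward reaction at the shoulder height I expected. In the last scene picture the sleeve's rim corners match the predicted fully-home position within about 2 pixels of the enlarged crop, which is under 1 mm.

**Release:** the wrist force fell to zero when the fingers opened. The arm ended clear of everything, and the plain sleeve was never approached. I did not measure the plain sleeve's position again at the end.

**Disagreements:**
- The top and wrist cameras placed the stub about 3 mm apart in x. I used a position between the two.
- The tool drifted about 2–3 mm while seated. That gave a brief side force of about 20 N at the final push, and I relaxed it before opening.
- The last top view was partly blocked by the arm, so the final check rests mainly on the scene camera.

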